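# Clear the spray gun and present a colour-sample ball to it

### The arm

A 7-joint arm with a two-finger parallel gripper is mounted at the origin on the work surface. World frame = base frame: x ahead of the robot, y to its left, z up, the work surface at z = 0. Lengths are in m, angles in rad, forces in N, time in s.
With the tool pointing down it reaches from about 0.425 to 0.875 m from the base axis. Payload 4.7 kg.
Tool frame: the origin (TCP) lies midway between the tips of the shut fingers; the grasp point (between the pads) lies 19 mm behind it; z points along the fingers, y is the direction in which the jaws open and shut (so a half turn about z gives the same grasp; the last joint's range is limited). The gripper opens to 87 mm and grips with 3 to 60 N. Pads are 19 mm wide; open, the fingers measure 117 mm over their backs; the gripper's body (75 mm by 190 mm) begins 51 mm behind the grasp point.
Start: joints at [1.25, 0.321, -0.07, 1.45, 0.023, 1.371, -0.057], TCP at [0.214, -0.614, 0.223] pointing down, gripper open.
Joint ranges: [-2.86, 2.86], [-0.3, 2.09], [-1.38, 1.24], [0.06, 2.45], [-1.56, 4.7], [0.09, 2.05], [-2.69, 2.69]. Speed limits (rad/s): [2.57, 2.57, 3.14, 3.14, 3.14, 3.14, 3.14].

### API

Orientations are given as a rotation vector (axis times angle).
In Python, from bench import get_state, eyes, job gives the robot as it stands. The module is installed in compiled form; this text tells all that it offers.
- The arm moves only by the shell command python3 -m jog 'ROWS' [FORCE]. ROWS is JSON, a list that holds one entry, the list of rows, each a list of 5 numbers: the opening, from 0 (shut) to 1 (fully open), then the shift along the tool's x, y, z in units of 40 mm (1.0 is 40 mm), then the turn about the tool's z in units of 5 degrees (1.0 is 5 degrees). In form: [[[jaw, dx, dy, dz, turn], ...]]. A call has 1 to 10 rows; each row shifts and turns the commanded pose from where the row before left it, along the tool's axes as they then stand; what a row does not reach is not made up. A row lasts 1/8 s, in which the tool goes at most 62.5 mm and 10.7 degrees, less where a joint would pass 70% of its speed; a pose out of reach is approached as far as the arm can. A call is refused whole if a number of a shift passes 1 or a number of a turn 1, either way. A call with a gripper value outside its range is refused whole. The fingers move at their own pace and stop on an object; FORCE is the grip in N (left out, the last holds). Time passes only in rows, so rows that do not move let the fingers close. It gives the time, the measured TCP pose, the force and the opening at its end, in the units of the state.
- get_state(): the state, without advancing time (a new reading comes with each control period).
- eyes.get_image(name): name is "scene" or "top" or "wrist"; returns (picture, depth): 400x640x3 uint8, red, green, blue; 400x640 float32, m along the optical axis (not along the pixel's ray), 0 where there is no reading.
- eyes.camera_params(name): a dict with "camera_matrix" (3x3 intrinsics, pixels), "pose" (4x4, takes a point from camera to world coordinates); the wrist camera has in their place "mount" (4x4, takes a point from camera to tool coordinates, whose origin is the TCP and whose axes are the flange's). Camera axes: x right, y down, z forward; pixel columns grow to the right and rows downward; lengths in m; the calibration is good to about 2 mm. The wrist camera is an equidistant fisheye: a pixel r from the principal point sees the ray r / f radians off the axis. A picture is of the moment at which its call begins: read the wrist's pose just before it. camera_params takes no time and is no camera call.
- job.close_job(): hands the job in, once; it reports no verdict.
The state is a dict: "time": time; "joint_positions": joint angles; "qd": joint speeds; "joint_torque": joint torques, N m; "position": TCP position; "tool_rot": TCP orientation; "ft_force": force on the tool from outside, world axes, zero at the start; "torque": the same for the moment, N m; "grip_width": opening from 0.0 (shut) to 1.0 (fully open).
Only numpy, scipy, OpenCV 4.12 (cv2) and the standard library are available. Lean on these libraries where they do the work, as an engineer would, in place of code of your own. Each camera call takes 0.05 s, during which the arm holds its last target. There are 200 camera calls.

### The job

First squeeze the red trigger of the side-clamped spray gun fully towards its black grip for a moment, to blow the gun clear, and let it spring back. Then lift the small white carrying palette by its black handle, with the loose red ball in its pocket, keeping it level and never touching the ball, and bring the ball to nozzle height right over the blue mark on the gun's foot, the ball's end of the palette (not the handle) towards the nozzle. Finish while still holding it there, level and still and clear of the gun, with the paint tubes and the water jar left where they were.

Things in the scene. Friction and masses are not known exactly. Their poses are not given: they have to be found in the camera images.
- gun: Spray gun fixed on its side on a bench stand; immovable. Origin on the work surface under the barrel; x, y level, z up. Barrel (32 mm thick) along y, 130 mm above the surface, brass nozzle pointing to -y. Black grip points to -x, red trigger beside it on the nozzle side (-y), free air below both. A 42 mm paint cup stands on the barrel at x 12, y -40 mm, up to z = 202 mm.
- grip (a point): Middle of the black fixed grip: x = -70, y = +20, z = 130 mm in the gun's frame. The grip is 22 mm thick (y = 9 to 31 mm), 26 mm high in z, and runs along x from -115 to -10 mm.
- mark (a point): Blue round mark, 36 mm across, on the gun's foot at x = 0, y = -220 mm in the gun's frame, 6 mm above the work surface. The foot: a grey strip 44 mm wide, 5 mm thick along -y to y = -260 mm, from a steel plate 110 x 130 mm, 10 mm thick under the gun.
- trigger (a joint): Angle of the red trigger (rad): 0 released, 0.25 squeezed to its stop. Sprung: it returns to 0 by itself when let go. It turns about a vertical hinge beside the barrel and its free end swings towards the grip (to the gun's +y). About 2.5 N at the trigger_pad starts it, 7 to 8 N brings it to the stop.
- trigger_pad (a point): Middle of the trigger bar (8 mm thick, 24 mm high, 78 mm long), 61 mm from its hinge: x = -70, z = 130 mm, y = -14 mm released, +1 mm squeezed, in the gun's frame. Grip and trigger together span y = -18 to +31 mm released, -3 to +31 mm squeezed there; two fingers from above, closing along y, can squeeze them together.
- nozzle_tip (a point): Tip of the brass nozzle, 110 mm along -y from the gun's origin, 130 mm above the work surface; axes as the gun's.
- spray_spot (a point): Where the ball's centre shall be held: 110 mm in front of the nozzle tip on its axis, 130 mm above the work surface, right above the blue mark; axes as the gun's.
- tray: Small white loose carrying palette, 140 mm (x) x 76 mm (y), about 0.18 kg; origin at the centre of its underside, z up. Floor 4 mm thick, edge 9 mm high. At +x a round blue pocket rim, 5 mm high above the floor, 46 mm inside diameter, centred on x = +40 mm; at -x two colour pans up to 15 mm high; near the middle the black handle.
- tray_handle (a point): Grasp point on the upright black handle of the palette, a blade 30 mm long in x, 12 mm thick in y, its top 60 mm above the palette's underside; this point lies 40 mm above the underside, at x = -4 mm. Axes as the palette's.
- pocket (a point): Centre of the pocket at the height of the ball's centre: x = +40 mm, 22 mm above the palette's underside.
- ball_center (a point): Centre of the loose red ball (36 mm diameter, about 30 g), which lies in the pocket and can roll 5 mm to any side; beyond about 40 degrees of tilt it rolls over the rim.
- tube_green: Bystander: capped metal paint tube with green label, lying, 106 x 30 x 23 mm, loose; origin under its middle.
- tube_blue: Bystander: the same with blue label.
- tube_yellow: Bystander: the same with yellow label.
- water_jar: Bystander: empty glass jar, 72 mm diameter, 85 mm high, loose; origin under its centre.
Mind the look-alikes: they are no part of the job. Leave any purple look-alike of the tray alone.

How it is judged:
By the outcome, as a careful person would: the job done as asked, in the order asked, and still so for the second after the job is handed in, while the arm keeps its last pose, push and grip.
It also fails if it takes over 61 s, if anything falls off the work surface, if the arm or the gripper's body presses on something with over 40 N, if the wrist force passes 120 N, or if a joint passes its speed limit or range.

## Working session

There is one attempt and no reset: what is moved stays moved. The work goes in short steps, Python scripts to look and compute and a shell command to move; the robot and the scene stay as the last step left them, time stands still between calls to the robot, and variables do not carry over. Pictures are saved under pics/ and viewed, about 8 in all and at most 12, crops included, and the job is handed in when it is done.

```bash
mkdir -p pics; python3 - <<'E'
from bench import get_state, eyes
import cv2,numpy as np
s=get_state();print({k:np.round(v,3).tolist() for k,v in s.items()})
for n in("scene","top"):
    im,d=eyes.get_image(n);cv2.imwrite(f"pics/{n}0.png",im[:,:,::-1]);np.save(f"pics/{n}0_d.npy",d)
    p=eyes.camera_params(n);print(n,np.round(p["camera_matrix"],1).tolist(),np.round(p["pose"],3).tolist(),(d>0).mean())
a=cv2.imread("pics/scene0.png");b=cv2.imread("pics/top0.png")
p=eyes.camera_params("wrist");print(p)
E
```

```text
{'time': 0.0, 'joint_positions': [1.25, 0.322, -0.07, 1.452, 0.023, 1.371, -0.057], 'qd': [-0.002, 0.0, 0.002, -0.0, 0.001, 0.0, 0.001], 'joint_torque': [0.0, -49.129, -0.404, -31.253, -0.064, 0.044, 0.0], 'position': [0.213, -0.613, 0.221], 'tool_rot': [-3.096, -0.523, 0.001], 'ft_force': [0.194, -0.066, 0.503], 'torque': [0.029, -0.021, 0.022], 'grip_width': 1.001}
scene [[486.4, 0.0, 321.5], [0.0, 486.4, 203.7], [0.0, 0.0, 1.0]] [[0.588, 0.54, -0.602, 1.183], [0.809, -0.378, 0.451, -0.495], [0.016, -0.752, -0.659, 0.749], [0.0, 0.0, 0.0, 1.0]] 0.99601171875
top [[373.6, 0.0, 322.9], [0.0, 373.6, 199.0], [0.0, 0.0, 1.0]] [[-0.099, -0.975, 0.2, 0.4], [-0.995, 0.097, -0.021, -0.021], [0.001, -0.201, -0.979, 1.008], [0.0, 0.0, 0.0, 1.0]] 0.9959375
{'camera_matrix': array([[309.70691629,   0.        , 320.94691108],
       [  0.        , 309.70691629, 200.7913181 ],
       [  0.        ,   0.        ,   1.        ]]), 'mount': array([[-6.56289585e-05, -9.63929969e-01, -2.66155989e-01,
         7.32447919e-02],
       [ 9.99999988e-01, -2.59274630e-05, -1.52680010e-04,
         6.09102704e-04],
       [ 1.40272088e-04, -2.66155996e-01,  9.63929959e-01,
        -1.60968281e-01],
       [ 0.00000000e+00,  0.00000000e+00,  0.00000000e+00,
         1.00000000e+00]])}
```

View pics/top0.png

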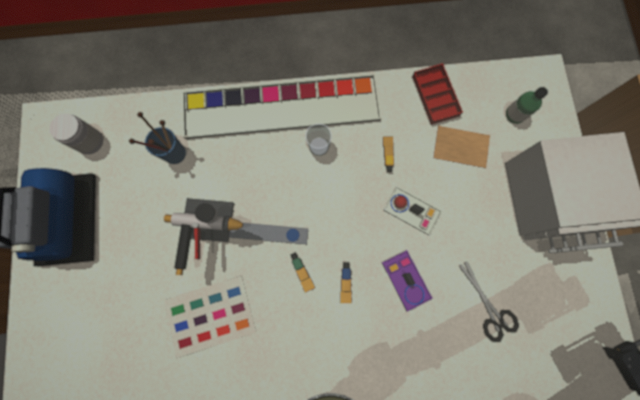

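View pics/scene0.png

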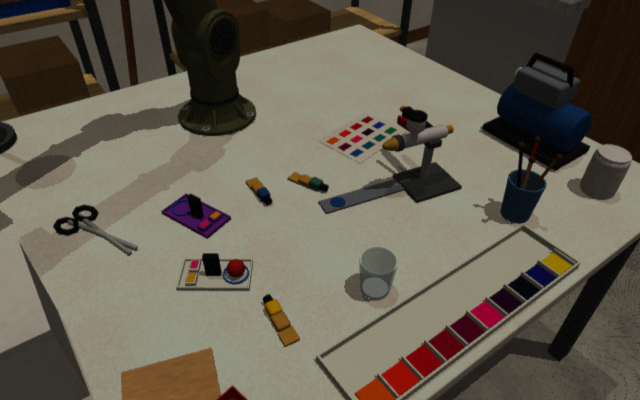

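The top view shows the gun at (205,220), its foot running right to the blue mark at (293,235), and the red trigger at (197,240) with the black grip at (182,248). There are two possible palettes. The white one at (412,210) has the red ball at (400,201), and the purple one at (407,280) is the look-alike. The white one fits because of its colour and the ball. The tubes are at (388,155), (302,272) and (346,282), and the jar is at (319,142). Next I'll measure, and make one crop to confirm.

```bash
cat > h.py <<'E'
import numpy as np,cv2
from bench import eyes,get_state
from scipy.spatial.transform import Rotation as R
def ray(n,u,v):
    p=eyes.camera_params(n);K=p["camera_matrix"];T=p["pose"]
    d=T[:3,:3]@np.linalg.solve(K,[u,v,1.]);return T[:3,3],d
def onplane(n,u,v,z):
    o,d=ray(n,u,v);return o+d*(z-o[2])/d[2]
def meet(r1,r2):
    (a,d),(b,e)=r1,r2;A=np.c_[d,-e];s=np.linalg.lstsq(A,b-a,rcond=None)[0]
    p,q=a+d*s[0],b+e*s[1];return (p+q)/2,np.linalg.norm(p-q)
def cloud(n,d):
    p=eyes.camera_params(n);v,u=np.mgrid[:400,:640]
    x=np.stack([u,v,np.ones_like(u)],-1)@np.linalg.inv(p["camera_matrix"]).T*d[...,None]
    return x@p["pose"][:3,:3].T+p["pose"][:3,3]
def blobs(im,lo,hi,box,amin=8):
    h=cv2.cvtColor(im,cv2.COLOR_BGR2HSV);m=cv2.inRange(h,np.array(lo),np.array(hi))
    M=np.zeros_like(m);x0,y0,x1,y1=box;M[y0:y1,x0:x1]=m[y0:y1,x0:x1]
    n,l,st,c=cv2.connectedComponentsWithStats(M)
    return [(c[i].round(1),int(st[i,4]),l==i) for i in np.argsort(-st[:,4]) if i and st[i,4]>=amin]
E
python3 - <<'E'
from h import *
a={n:cv2.imread(f"pics/{n}0.png") for n in("scene","top")}
C={n:cloud(n,np.load(f"pics/{n}0_d.npy")) for n in a}
q={"mark":((95,100,60),(125,255,255),{"top":(280,222,306,248),"scene":(322,190,355,213)}),
 "ball":((0,120,60),(10,255,255),{"top":(385,190,412,212),"scene":(222,255,250,285)}),
 "handle":((0,0,0),(180,255,45),{"top":(405,195,430,222),"scene":(200,245,222,280)}),
 "trigger":((0,120,50),(10,255,255),{"top":(188,220,206,266),"scene":(385,95,420,135)}),
 "grip":((0,0,0),(180,255,50),{"top":(170,222,192,280),"scene":(385,95,425,135)}),
 "brass":((11,100,60),(25,255,255),{"top":(225,212,246,236),"scene":(380,130,405,155)})}
for k,(lo,hi,b) in q.items():
    rs={}
    for n in a:
        for c,ar,m in blobs(a[n],lo,hi,b[n])[:2]:
            pts=C[n][m];print(k,n,c,ar,"med",np.median(pts,0).round(3),"zmax",np.percentile(pts[:,2],95).round(3))
            rs.setdefault(n,c)
    if len(rs)==2: print("   tri",[x.round(4) for x in meet(ray("top",*rs["top"]),ray("scene",*rs["scene"]))])
t=cv2.resize(a["top"][130:320,150:450],None,fx=2.6,fy=2.6,interpolation=2);cv2.imwrite("pics/crop1.png",t)
E
```

```text
mark scene [337.4 201.1] 107 med [0.518 0.049 0.006] zmax 0.009
mark top [292.4 234.6] 91 med [0.516 0.05  0.006] zmax 0.008
   tri [array([0.5168, 0.05  , 0.0051]), np.float64(0.0012)]
ball scene [235.6 265.2] 158 med [ 0.582 -0.249  0.035] zmax 0.04
ball top [400.1 201.5] 84 med [ 0.572 -0.244  0.036] zmax 0.04
   tri [array([ 0.574 , -0.2462,  0.0264]), np.float64(0.0006)]
handle scene [211.5 264.5] 351 med [ 0.555 -0.287  0.038] zmax 0.061
trigger scene [402.2 117.8] 25 med [0.487 0.262 0.141] zmax 0.143
trigger top [196.4 241.5] 108 med [0.51  0.263 0.14 ] zmax 0.143
   tri [array([0.5019, 0.2533, 0.154 ]), np.float64(0.0113)]
grip scene [412. 120.] 495 med [0.564 0.217 0.185] zmax 0.203
grip top [186.5 246.1] 119 med [0.499 0.287 0.137] zmax 0.143
   tri [array([0.4984, 0.2868, 0.1334]), np.float64(0.0033)]
brass scene [391.3 142.5] 111 med [0.548 0.173 0.14 ] zmax 0.146
brass top [233.6 223.8] 120 med [0.539 0.175 0.14 ] zmax 0.145
   tri [array([0.5414, 0.1772, 0.1338]), np.float64(0.0022)]
```

View pics/crop1.png

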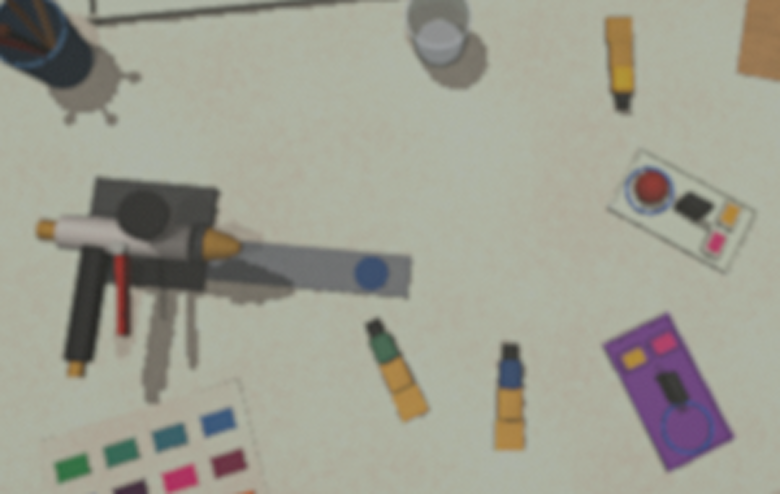

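The crop confirms it: white palette with the red ball in a blue pocket rim at crop (652,187) and handle at (693,207). The purple one at crop (670,390) has no ball. Next come the gun yaw and the tray pose from line fits, and I'll check the heights with two views.

```bash
python3 - <<'E'
from h import *
a=cv2.imread("pics/top0.png");C=cloud("top",np.load("pics/top0_d.npy"))
def line(m,z,name):
    v,u=np.nonzero(m);P=np.array([onplane("top",x,y,z)[:2] for x,y in zip(u,v)])
    c=P.mean(0);w,V=np.linalg.eigh(np.cov((P-c).T));d=V[:,1]
    r=cv2.minAreaRect(P.astype(np.float32)*1000)
    print(name,c.round(4),"ang",np.degrees(np.arctan2(d[1],d[0])).round(1),"rect",np.round(r[0],1),np.round(r[1],1),round(r[2],1));return P
b=blobs(a,(0,120,50),(10,255,255),(188,220,206,266));line(b[0][2],.142,"trigger")
b=blobs(a,(0,0,0),(180,255,50),(168,232,190,272));line(b[0][2],.143,"grip")
b=blobs(a,(11,100,60),(25,255,255),(225,212,246,236));P=line(b[0][2],.130,"nozzle");print("tip(min y)",P[np.argmin(P[:,1])])
# foot by height 2..8mm right of plate, grey
h=cv2.cvtColor(a,cv2.COLOR_BGR2HSV);print("hsv foot",h[232,270],h[238,300],"table",h[250,330],h[215,330])
b=blobs(a,(90,20,40),(130,255,190),(255,218,315,252));print([(x[0],x[1]) for x in b[:3]]);line(b[0][2],.005,"foot")
# barrel points z 0.135-.15
m=(C[...,2]>.138)&(C[...,2]<.152);m[:, :160]=0;m[:,250:]=0;m[:205]=0;m[230:]=0
p=C[m];c=p.mean(0);w,V=np.linalg.eigh(np.cov((p[:,:2]-c[:2]).T));print("barrel",c,np.degrees(np.arctan2(*V[::-1,1])))
# handle
b=blobs(a,(0,0,0),(180,255,60),(403,195,432,224));print("handle",b[0][:2]);line(b[0][2],.06,"handle top")
s=cv2.imread("pics/scene0.png")
# tray white region corners by pixels (z~.009)
for z in(.009,):
  for u,v in[(395,187.5),(441,211),(430,235),(383.5,210.5)]:print(onplane("top",u,v,z).round(3))
E
python3 -m jog '[[[1,0,0,0,0]]]'
python3 - <<'E'
import sys;sys.path.insert(0,'.')
from h import *
print(R.from_rotvec(get_state()["tool_rot"]).as_matrix().round(3))
E
```

```text
trigger [0.5068 0.2621] ang -179.6 rect [503.6 263.2] [ 9.3 65.3] 88.1
grip [0.4895 0.2868] ang 169.0 rect [490.9 286.8] [ 7.5 80.8] 78.4
nozzle [0.5413 0.1772] ang 72.9 rect [542.5 174.9] [30.7 26.4] 87.2
tip(min y) [0.54149292 0.15959046]
hsv foot [105   4 114] [105   4 114] table [ 35  24 177] [ 38  23 178]
[(array([292.2, 234.6]), 168)]
foot [0.5164 0.0499] ang 50.4 rect [516.9  50.5] [37.8 35. ] 84.3
barrel [0.55062077 0.24976029 0.14332923] 80.23992039713688
handle (array([416. , 209.4]), 55)
handle top [ 0.5433 -0.2767] ang 71.6 rect [ 543.5 -277. ] [26.3 15.5] 56.8
[ 0.617 -0.242  0.009]
[ 0.54  -0.357  0.009]
[ 0.478 -0.317  0.009]
[ 0.557 -0.202  0.009]
time: 0.22
position: [0.2135, -0.6136, 0.222]
tool_rot: [-3.097, -0.523, 0.0]
ft_force: [0.4, 0.0, 0.2]
grip_width: 1.001
[[ 0.944  0.329 -0.   ]
 [ 0.329 -0.944  0.001]
 [-0.    -0.001 -1.   ]]
```

Gun yaw comes out at about -11° (barrel 80°, grip 169°, mark to tip 77°), with mark to tip 112 mm against the expected 110. The tray yaw is about 56° and its edges measure 138×72 mm. I'm moving over the tray for a wrist view on the way.

```bash
python3 -m jog '[[[1,0.93,-0.5,-0.2,0],[1,0.93,-0.5,-0.2,0],[1,0.93,-0.5,-0.2,0],[1,0.93,-0.5,-0.2,0],[1,0.93,-0.5,-0.2,0],[1,0.93,-0.5,-0.2,0],[1,0.93,-0.5,-0.2,0],[1,0.93,-0.5,-0.2,0],[1,0.93,-0.5,-0.2,0],[1,0.93,-0.5,-0.2,0]]]'
python3 -m jog '[[[1,0,0,0,-1],[1,0,0,0,-1],[1,0,0,0,-1],[1,0,0,0,-1],[1,0,0,0,-1],[1,0,0,0,-1],[1,0,0,0,-1],[1,0,0,0,-1],[1,0,0,0,0],[1,0,0,0,0]]]'
cat >> h.py <<'E'
def wshot(name):
    s=get_state();im,d=eyes.get_image("wrist");im=im[:,:,::-1].copy();cv2.imwrite(f"pics/{name}.png",im);np.save(f"pics/{name}_d.npy",d)
    T=np.eye(4);T[:3,:3]=R.from_rotvec(s["tool_rot"]).as_matrix();T[:3,3]=s["position"];p=eyes.camera_params("wrist")
    W=T@p["mount"];np.save(f"pics/{name}_T.npy",W);return im,W
def wray(W,u,v):
    K=eyes.camera_params("wrist")["camera_matrix"];q=np.array([u-K[0,2],v-K[1,2]])/K[0,0];r=np.linalg.norm(q)+1e-12
    d=np.r_[q/r*np.sin(r),np.cos(r)];return W[:3,3],W[:3,:3]@d
def wplane(W,u,v,z):
    o,d=wray(W,u,v);return o+d*(z-o[2])/d[2]
def wpix(W,P):
    K=eyes.camera_params("wrist")["camera_matrix"];c=W[:3,:3].T@(np.array(P)-W[:3,3]);t=np.arctan2(np.hypot(c[0],c[1]),c[2]);f=K[0,0]*t/np.hypot(c[0],c[1])
    return K[0,2]+c[0]*f,K[1,2]+c[1]*f
def wcloud(W,d):
    v,u=np.mgrid[:400,:640];K=eyes.camera_params("wrist")["camera_matrix"]
    qx,qy=(u-K[0,2])/K[0,0],(v-K[1,2])/K[0,0];r=np.hypot(qx,qy)+1e-12
    D=np.stack([qx/r*np.tan(r),qy/r*np.tan(r),np.ones_like(r)],-1)*d[...,None];D[r>1.3]=0
    return D@W[:3,:3].T+W[:3,3]
E
python3 - <<'E'
from h import *
im,W=wshot("w1");print(W.round(3),[wpix(W,p) for p in([.57,-.246,.026],[.546,-.283,.06])])
E
```

```text
time: 1.48
position: [0.4999, -0.3017, 0.3028]
tool_rot: [3.098, 0.523, -0.0]
ft_force: [0.6, 0.2, 0.8]
grip_width: 1.002
time: 2.72
position: [0.4991, -0.3028, 0.3025]
tool_rot: [2.733, 1.549, -0.0]
ft_force: [-0.0, 0.0, 0.9]
grip_width: 1.001
[[ 0.858 -0.495 -0.137  0.537]
 [-0.514 -0.827 -0.228 -0.241]
 [-0.     0.266 -0.964  0.463]
 [ 0.     0.     0.     1.   ]] [(np.float64(343.1089538341062), np.float64(108.72810547890614)), (np.float64(343.478546635054), np.float64(141.71782399108747))]
```

View pics/w1.png

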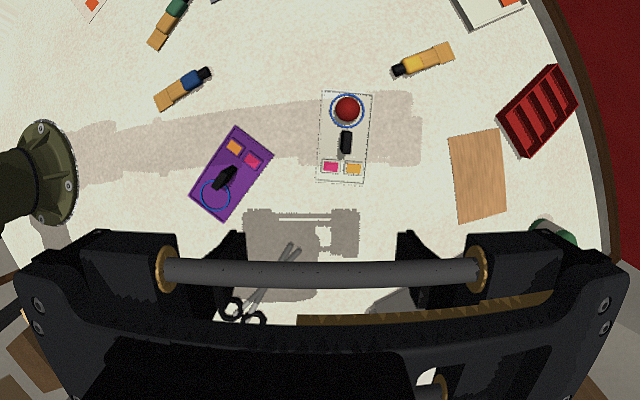

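The wrist view shows the white tray with the ball at (347,109) and its handle at (346,141), both within 4 px of prediction. Next I measure the tray here, then move towards the gun.

```bash
cat > tray.py <<'E'
from h import *
def tray(name):
    im=cv2.imread(f"pics/{name}.png");W=np.load(f"pics/{name}_T.npy");C=wcloud(W,np.load(f"pics/{name}_d.npy"))
    return im,W,C
E
python3 - <<'E'
from tray import *
im,W,C=tray("w1")
box=np.zeros((400,640),bool);box[85:190,310:378]=1
m=box&(C[...,2]>.05)&(C[...,2]<.07);p=C[m];print("handle top n",m.sum(),p.mean(0).round(4),"zmed",np.median(p[:,2]).round(4));r=cv2.minAreaRect((p[:,:2]*1000).astype(np.float32));print(r)
h=cv2.cvtColor(im,cv2.COLOR_BGR2HSV)
b=blobs(im,(0,120,60),(10,255,255),(325,88,370,128));(u,v)=b[0][0];print("ball px",u,v,meet(wray(W,u,v),ray("top",400.1,201.5)),meet(wray(W,u,v),ray("scene",235.6,265.2)))
b=blobs(im,(0,0,0),(180,255,60),(335,125,358,158));(u,v)=b[0][0];print("handle blob",u,v,b[0][1],wplane(W,u,v,.06))
# tray edge points z between 0.006 and 0.012
m=box&(C[...,2]>.006)&(C[...,2]<.013);p=C[m];r=cv2.minAreaRect((p[:,:2]*1000).astype(np.float32));print("edge",m.sum(),r)
print("table z",np.median(C[60:90,250:300,2]))
m=box&(h[...,1]<40)&(C[...,2]>.002)&(C[...,2]<.014);p=C[m];print("white z",np.percentile(p[:,2],[5,50,95]))
E
```

```text
handle top n 214 [ 0.5494 -0.2861  0.0584] zmed 0.0586
((549.5238037109375, -286.4057312011719), (28.53482437133789, 12.512493133544922), 55.583168029785156)
ball px 347.5 108.6 (array([ 0.57623329, -0.24923364,  0.01415015]), np.float64(0.00047859335863423616)) (array([ 0.57561048, -0.24779033,  0.02864518]), np.float64(0.002322071874410433))
handle blob 345.5 141.8 240 [ 0.54822409 -0.28442739  0.06      ]
edge 1018 ((551.787109375, -283.263671875), (140.56912231445312, 77.5755615234375), 54.54616928100586)
table z -0.0011407858730091702
white z [0.00216697 0.00341317 0.01158502]
```

```bash
python3 -m jog '[[[1,0,0,-0.2,-1],[1,0,0,-0.2,-1],[1,0,0,-0.2,-1],[1,0,0,-0.2,-1],[1,0,0,-0.2,-1],[1,0,0,0,-1],[1,0,0,0,-1],[1,0,0,0,0]]]'
```

```text
time: 3.78
position: [0.4992, -0.3028, 0.3426]
tool_rot: [2.141, 2.299, -0.0]
ft_force: [-1.1, 0.2, -0.6]
grip_width: 1.0
```

```bash
python3 -m jog '[[[1,0.99,0.05,0,0],[1,0.99,0.05,0,0],[1,0.99,0.05,0,0],[1,0.99,0.05,0,0],[1,0.99,0.05,0,0],[1,0.99,0.05,0,0],[1,0.99,0.05,0,0],[1,0.99,0.05,0,0]]]'
python3 -m jog '[[[1,0.99,0.05,0,0],[1,0.99,0.05,0,0],[1,0.99,0.05,0,0],[1,0.99,0.05,0,0],[1,0.99,0.05,0,0],[1,0.99,0.05,0,0],[1,0.99,0.05,0,0],[1,0,0,0,0]]]'
python3 -m jog '[[[1,0,0,0,-1],[1,0,0,0,-1],[1,0,0,0,-1],[1,0,0,0,-1],[1,0,0,0,-1],[1,0,0,0,-1],[1,0,0,0,-1],[1,0,0,0,-1],[1,0,0,0,-1],[1,0,0,0,-1]]]'
python3 -m jog '[[[1,0,0,0,-1],[1,0,0,0,-1],[1,0,0,0,-1],[1,0,0,0,-1],[1,0,0,0,-1],[1,0,0,0,0],[1,0,0,0,0]]]'
python3 - <<'E'
from h import *
im,W=wshot("w2")
from h import wcloud
C=wcloud(W,np.load("pics/w2_d.npy"))
P=lambda x,y,z:np.array([.559,.266,0])+x*np.array([.982,-.191,0])+y*np.array([.191,.982,0])+np.array([0,0,z])
print("pred grip,pad,tip px",[np.round(wpix(W,P(*q))) for q in((-.07,.02,.143),(-.07,-.014,.142),(0,-.11,.13),(0,-.22,.006))])
E
```

```text
time: 4.78
position: [0.4918, 0.0157, 0.3427]
tool_rot: [2.141, 2.298, -0.0]
ft_force: [-0.6, -0.6, 0.8]
grip_width: 0.999
time: 5.78
position: [0.484, 0.2956, 0.3424]
tool_rot: [-2.132, -2.304, -0.001]
ft_force: [-0.3, -0.7, -0.5]
grip_width: 1.0
time: 7.02
position: [0.4863, 0.2903, 0.3425]
tool_rot: [0.967, 2.988, -0.002]
ft_force: [0.3, 0.3, 1.0]
grip_width: 0.997
time: 7.9
position: [0.4861, 0.2911, 0.3425]
tool_rot: [0.301, 3.127, -0.001]
ft_force: [-0.5, -0.0, -0.2]
grip_width: 0.999
pred grip,pad,tip px [array([329., 184.]), array([301., 183.]), array([231., 233.]), array([192., 207.])]
```

View pics/w2.png

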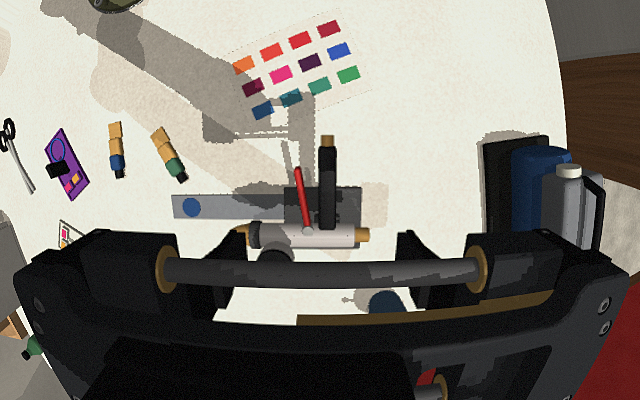

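This shows the grip at (328,185), the trigger at (302,200), the nozzle tip at (235,231) and the mark at (191,207). All match the predictions to a few pixels. Next I refine the gun frame.

```bash
python3 - <<'E'
from tray import *
im,W,C=tray("w2")
def box(u0,v0,u1,v1):
    m=np.zeros((400,640),bool);m[v0:v1,u0:u1]=1;return m
def fit(m,n):
    p=C[m];r=cv2.minAreaRect((p[:,:2]*1000).astype(np.float32));q=p[:,:2];w,V=np.linalg.eigh(np.cov((q-q.mean(0)).T))
    print(n,m.sum(),np.round(r[0],1),np.round(r[1],1),round(r[2],1),"z",np.median(p[:,2]).round(4),"axis",np.degrees(np.arctan2(V[1,1],V[0,1])).round(1),"mean",q.mean(0).round(4))
fit(box(318,150,338,215)&(C[...,2]>.137)&(C[...,2]<.15),"grip")
fit(box(290,165,312,222)&(C[...,2]>.135)&(C[...,2]<.15),"trigger")
b=blobs(im,(95,100,60),(125,255,255),(178,195,205,220));u,v=b[0][0];print("mark",u,v,b[0][1],wplane(W,u,v,.006),"tri top",meet(wray(W,u,v),ray("top",292.4,234.6)))
h=cv2.cvtColor(im,cv2.COLOR_BGR2HSV)
fit(box(174,192,284,222)&(C[...,2]>.0015)&(C[...,2]<.0085),"foot")
b=blobs(im,(11,100,60),(25,255,255),(225,215,260,245));print(b[0][:2]);v,u=np.nonzero(b[0][2]);print("brass tip px",u.min(),v[u==u.min()],wplane(W,u.min(),v[u==u.min()].mean(),.130))
print(get_state()["joint_positions"])
E
```

```text
grip 1177 [493.  296.7] [21.5 79.1] 78.9 z 0.1416 axis 169.1 mean [0.4915 0.2967]
trigger 354 [503.7 262.9] [ 8.9 68.7] 87.5 z 0.1403 axis 178.5 mean [0.502  0.2632]
mark 191.1 206.8 263 [0.51699698 0.04887277 0.006     ] tri top (array([0.51650158, 0.04940623, 0.00708248]), np.float64(0.0005445165123396013))
foot 2588 [528.9 112. ] [208.7  48.7] 80.8 z 0.0039 axis 79.6 mean [0.5302 0.1182]
(array([243.7, 231.4]), 143)
brass tip px 233 [229] [0.53241088 0.163065   0.13      ]
[ 0.37931485  0.28031781 -1.18294511  1.43242069  0.25959838  1.60003488
  0.59779062]
```

The refined gun origin is (0.5587, 0.264) with yaw -10.9°, and the views agree within 2 mm. The squeeze centre at gun (-75, 14) is (0.488, 0.292), and the tool is already over it with its x at 169°. I'm descending now.

```bash
python3 -m jog '[[[1,0,0,0.8,0],[1,0,0,0.8,0],[1,0,0,0.8,0],[1,0,0,0.8,0],[1,0,0,0.8,0],[1,0,0,0.8,0],[1,0,0,0.8,0],[1,0,0,0.1,0],[1,0,0,0,0]]]'
```

```text
time: 9.07
position: [0.4861, 0.2921, 0.1153]
tool_rot: [0.297, 3.127, 0.001]
ft_force: [0.1, -0.5, 0.4]
grip_width: 1.004
```

```bash
python3 -m jog '[[[0.3,0,0,0,0],[0.3,0,0,0,0],[0.3,0,0,0,0],[0.3,0,0,0,0],[0.3,0,0,0,0],[0.3,0,0,0,0],[0.3,0,0,0,0]]]' 20
```

```text
time: 9.95
position: [0.4854, 0.2927, 0.1142]
tool_rot: [-0.296, -3.127, -0.003]
ft_force: [-1.7, 2.1, -2.7]
grip_width: 0.383
```

```bash
python3 -m jog '[[[0.3,0,0,0,0],[0.3,0,0,0,0],[0.3,0,0,0,0]]]'; python3 - <<'E'
from h import *
im,W=wshot("w3");cv2.imwrite("pics/w3c.png",cv2.resize(im[130:290,200:440],None,fx=3,fy=3))
E
```

```text
time: 10.32
position: [0.4854, 0.2927, 0.1142]
tool_rot: [-0.295, -3.127, -0.002]
ft_force: [-0.4, 5.1, -7.2]
grip_width: 0.38
```

View pics/w3c.png

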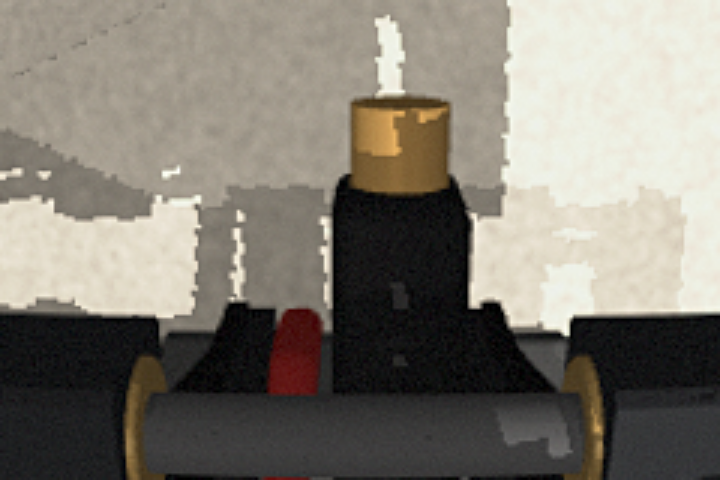

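The trigger is held against its stop: the opening has stalled at 0.38, or 33 mm, against 34 expected. The crop shows the red bar close beside the grip between the fingers. Now I release, lift, and check the spring-back.

```bash
python3 -m jog '[[[1,0,0,0,0],[1,0,0,0,0],[1,0,0,0,0],[1,0,0,0,0],[1,0,0,0,0],[1,0,0,-0.8,0],[1,0,0,-0.9,0],[1,0,0,-0.9,0],[1,0,0,-0.9,0],[1,0,0,-0.9,0]]]'
python3 -m jog '[[[1,0,0,-0.9,0],[1,0,0,-0.5,0],[1,0,0,0,0]]]'
python3 - <<'E'
from tray import *
wshot("w4");im,W,C=tray("w4")
m=np.zeros((400,640),bool);m[165:222,285:316]=1;m&=(C[...,2]>.135)&(C[...,2]<.15)&(im[...,2]>2*im[...,1].astype(int))
p=C[m];print(m.sum(),cv2.minAreaRect((p[:,:2]*1000).astype(np.float32)),"mean",p.mean(0).round(4))
E
python3 -m jog '[[[1,-0.29,-0.93,0,0],[1,-0.29,-0.93,0,0],[1,-0.29,-0.93,0,0],[1,-0.29,-0.93,0,0],[1,-0.29,-0.93,0,0],[1,-0.29,-0.93,0,0],[1,-0.29,-0.93,0,0],[1,-0.29,-0.93,0,0],[1,-0.29,-0.93,0,0],[1,-0.29,-0.93,0,0]]]'
python3 -m jog '[[[1,-0.29,-0.93,0,0],[1,-0.29,-0.93,0,0],[1,-0.29,-0.93,0,0],[1,-0.29,-0.93,0,0],[1,-0.29,-0.93,0,0],[1,0,0,0,1],[1,0,0,0,1],[1,0,0,0,1],[1,0,0,0,1],[1,0,0,0,1]]]'
python3 -m jog '[[[1,0,0,0,1],[1,0,0,0,1],[1,0,0,0,1],[1,0,0,0,1],[1,0,0,0,1],[1,0,0,0,1],[1,0,0,0,1],[1,0,0,0,1],[1,0,0,0,1],[1,0,0,0,1]]]'
python3 -m jog '[[[1,0,0,0.2,1],[1,0,0,0.2,1],[1,0,0,0.2,1],[1,0,0,0.2,1],[1,0,0,0.2,1],[1,0,0,0.2,1],[1,0,0,0.2,1],[1,0,0,0.2,0.7],[1,0,0,0,0],[1,0,0,0,0]]]'
```

```text
time: 11.62
position: [0.4862, 0.2927, 0.2926]
tool_rot: [0.295, 3.126, 0.003]
ft_force: [-0.3, -0.0, -0.1]
grip_width: 1.002
time: 12.0
position: [0.4865, 0.2933, 0.3485]
tool_rot: [0.295, 3.124, 0.005]
ft_force: [1.0, 1.4, -0.1]
grip_width: 0.997
354 ((504.18841552734375, 262.9850769042969), (8.699101448059082, 71.32477569580078), 89.01715850830078) mean [0.5037 0.2632 0.1401]
time: 13.3
position: [0.5296, -0.0966, 0.3453]
tool_rot: [-0.296, -3.127, 0.0]
ft_force: [0.2, 0.7, 0.4]
grip_width: 0.998
time: 14.55
position: [0.5517, -0.2888, 0.3449]
tool_rot: [-0.969, -2.987, -0.001]
ft_force: [-0.7, 0.7, 0.4]
grip_width: 1.001
time: 15.8
position: [0.5517, -0.2888, 0.3449]
tool_rot: [-2.141, -2.297, 0.001]
ft_force: [-0.2, -0.7, 0.9]
grip_width: 1.001
time: 17.05
position: [0.5519, -0.2888, 0.2822]
tool_rot: [-2.777, -1.469, 0.0]
ft_force: [1.0, 0.2, 0.2]
grip_width: 1.001
```

The trigger has sprung back: its pose is the same as before the squeeze to within 1 mm. Now I re-measure the tray from a second wrist position.

```bash
python3 - <<'E'
from tray import *
wshot("w5");im,W,C=tray("w5")
print("pred px",wpix(W,[.5494,-.2863,.06]),wpix(W,[.574,-.249,.022]))
D=np.hypot(C[...,0]-.5494,C[...,1]+.2863)
m=(D<.03)&(C[...,2]>.05)&(C[...,2]<.07);p=C[m];r=cv2.minAreaRect((p[:,:2]*1000).astype(np.float32));print("handle",m.sum(),r,p.mean(0).round(4))
m=(D<.1)&(C[...,2]>.006)&(C[...,2]<.013);p=C[m];r=cv2.minAreaRect((p[:,:2]*1000).astype(np.float32));print("edge",m.sum(),r)
b=blobs(im,(0,120,60),(10,255,255),(280,60,360,330));
for x in b[:3]:print("red",x[:2])
im1,W1,C1=tray("w1");(u,v)=b[0][0];print("ball tri",meet(wray(W,u,v),wray(W1,347.5,108.6)))
h1=blobs(im1,(0,0,0),(180,255,60),(335,125,358,158))[0][0]
cv2.imwrite("pics/w5c.png",cv2.resize(im[20:270,180:480],None,fx=2,fy=2))
E
```

```text
pred px (np.float64(317.6463461849337), np.float64(174.98014367846758)) (np.float64(317.40595536394517), np.float64(137.51154616217744))
handle 230 ((549.4059448242188, -285.8429870605469), (30.297977447509766, 11.488205909729004), 55.7467041015625) [ 0.5497 -0.286   0.0582]
edge 1124 ((552.1319580078125, -283.4175720214844), (139.56333923339844, 76.15365600585938), 54.726112365722656)
red (array([318.4, 137. ]), 485)
ball tri (array([ 0.5755869 , -0.2490146 ,  0.02422984]), np.float64(0.00012495331978928763))
```

View pics/w5c.png

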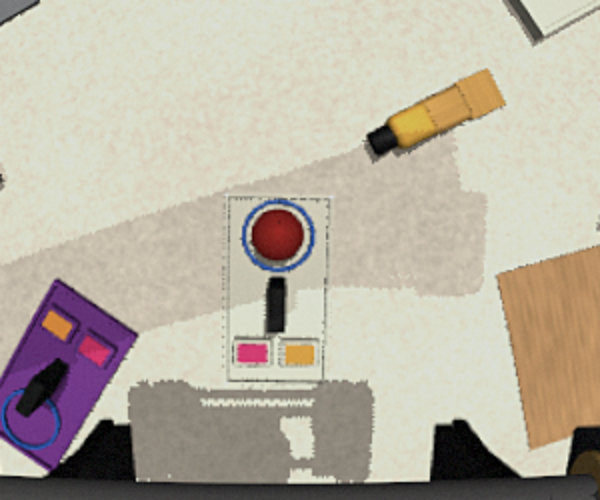

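The wrist views agree: the handle is at (0.5495, -0.286) with its top at about 59 mm, and the tray yaw is 55.5°. The triangulated ball is at z = 24 mm, 45 mm from the handle (44 expected). The crop shows a clear approach, with the yellow tube and the purple palette out of the way. I'm descending to the handle.

```bash
python3 -m jog '[[[1,0.02,-0.09,0.9,0],[1,0,0,0.9,0],[1,0,0,0.9,0],[1,0,0,0.9,0],[1,0,0,0.8,0],[1,0,0,0.7,0],[1,0,0,0.6,0],[1,0,0,0.5,0],[1,0,0,0.28,0],[1,0,0,0,0]]]'
```

```text
time: 18.35
position: [0.5492, -0.2861, 0.0228]
tool_rot: [-2.777, -1.467, 0.001]
ft_force: [-0.3, -0.9, -0.4]
grip_width: 0.998
```

```bash
python3 -m jog '[[[0.4,0,0,0,0],[0.4,0,0,0,0],[0.3,0,0,0,0],[0.25,0,0,0,0],[0.2,0,0,0,0],[0.16,0,0,0,0],[0.1,0,0,0,0],[0.05,0,0,0,0],[0.05,0,0,0,0],[0.05,0,0,0,0]]]' 30
```

```text
time: 19.6
position: [0.5493, -0.2862, 0.0233]
tool_rot: [-2.778, -1.467, 0.0]
ft_force: [0.2, -0.6, -0.1]
grip_width: 0.134
```

Gripped: opening 11.7 mm on the 12 mm blade. I'm lifting gently.

```bash
python3 -m jog '[[[0.05,0,0,-0.1,0],[0.05,0,0,-0.2,0],[0.05,0,0,-0.3,0],[0.05,0,0,-0.4,0],[0.05,0,0,-0.4,0],[0.05,0,0,-0.4,0],[0.05,0,0,-0.4,0],[0.05,0,0,-0.3,0],[0.05,0,0,-0.2,0],[0.05,0,0,-0.1,0]]]'
python3 - <<'E'
from tray import *
wshot("w6");im,W,C=tray("w6");s=get_state();print(s["grip_width"],s["tool_rot"],s["ft_force"],s["torque"])
Rt=R.from_rotvec(s["tool_rot"]).as_matrix()
b=blobs(im,(0,120,60),(10,255,255),(270,60,370,330));print([x[:2] for x in b[:2]])
m=(np.hypot(C[...,0]-s["position"][0],C[...,1]-s["position"][1])<.11)&(C[...,2]>.07)&(C[...,2]<.16)
P=(C[m]-s["position"])@Rt;im_h=cv2.cvtColor(im,cv2.COLOR_BGR2HSV)[m]
f=(im_h[:,1]<60)&(im_h[:,2]>90);Q=P[f];print("floor",f.sum(),np.percentile(Q,[2,50,98],axis=0).round(3))
A=np.c_[Q[:,:2],np.ones(len(Q))];k=np.abs(Q[:,2]-np.median(Q[:,2]))<.006;print("plane tool",np.linalg.lstsq(A[k],Q[k,2],rcond=None)[0])
cv2.imwrite("pics/w6c.png",cv2.resize(im[20:270,180:480],None,fx=2,fy=2))
E
```

```text
time: 20.85
position: [0.5495, -0.2863, 0.1357]
tool_rot: [2.778, 1.467, -0.0]
ft_force: [1.0, -0.0, -2.5]
grip_width: 0.139
0.1357148681483076 [2.77755915e+00 1.46687041e+00 2.27141078e-04] [ 0.18481715 -0.0688465  -2.24853492] [ 3.18092578e-03 -9.95769177e-02  2.17071493e-05]
[(array([320.9, 169.2]), 3337)]
floor 9917 [[-0.047 -0.036  0.015]
 [ 0.036  0.     0.021]
 [ 0.073  0.038  0.022]]
plane tool [-0.01718178  0.00147366  0.02044383]
```

View pics/w6c.png

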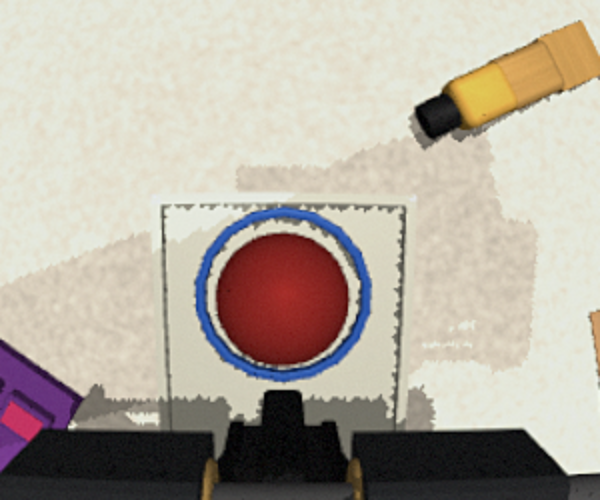

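The tray is level (about 1° within noise), the ball is centred in its pocket and untouched, and 11 mm or more separates it from the fingers. Next I turn to the gun axis, then carry it over smoothly.

```bash
python3 -m jog '[[[0.05,0,0,0,-0.2],[0.05,0,0,0,-0.5],[0.05,0,0,0,-0.7],[0.05,0,0,0,-0.7],[0.05,0,0,0,-0.7],[0.05,0,0,0,-0.7],[0.05,0,0,0,-0.6],[0.05,0,0,0,-0.4],[0.05,0,0,0,-0.16],[0.05,0,0,0,0]]]'
python3 -m jog '[[[0.05,0.1,-0.034,0,0],[0.05,0.2,-0.068,0,0],[0.05,0.3,-0.102,0,0],[0.05,0.4,-0.136,0,0],[0.05,0.5,-0.17,0,0],[0.05,0.5,-0.17,0,0],[0.05,0.5,-0.17,0,0],[0.05,0.5,-0.17,0,0],[0.05,0.5,-0.17,0,0],[0.05,0.5,-0.17,0,0]]]'
python3 -m jog '[[[0.05,0.5,-0.17,0,0],[0.05,0.5,-0.17,0,0],[0.05,0.5,-0.17,0,0],[0.05,0.4,-0.136,0,0],[0.05,0.3,-0.102,0,0],[0.05,0.2,-0.068,0,0],[0.05,0.1,-0.034,0,0],[0.05,0,0,0,0],[0.05,0,0,0,0]]]'
cat > chk.py <<'E'
from tray import *
import sys
n=sys.argv[1];wshot(n);im,W,C=tray(n);s=get_state();p0=s["position"];Rt=R.from_rotvec(s["tool_rot"]).as_matrix()
print("tool x ang",np.degrees(np.arctan2(Rt[1,0],Rt[0,0])),"tool z",Rt[:,2],"tcp",p0)
b=blobs(im,(0,120,60),(10,255,255),(270,60,370,330))[0];u,v=b[0]
w=wplane(W,u,v,p0[2]-.0015);print("ball wrist",u,v,b[1],w)
r={}
for k in("top","scene"):
    a,d=eyes.get_image(k);a=a[:,:,::-1].copy();cv2.imwrite(f"pics/{n}_{k}.png",a)
    q=eyes.camera_params(k);T=np.linalg.inv(q["pose"]);c=q["camera_matrix"]@(T[:3,:3]@w+T[:3,3]);c=c[:2]/c[2];x,y=c.astype(int)
    bb=blobs(a,(0,120,50),(10,255,255),(x-18,y-18,x+18,y+18));r[k]=bb[0][0] if bb else None;print(k,"pred",c,[z[:2] for z in bb[:2]])
for k in r:
    if r[k] is not None: print("ball tri wrist+"+k,meet(wray(W,u,v),ray(k,*r[k])))
if all(x is not None for x in r.values()):print("tri top+scene",meet(ray("top",*r["top"]),ray("scene",*r["scene"])))
# tray floor plane, world
m=(np.hypot(C[...,0]-w[0],C[...,1]-w[1])<.045)&(C[...,2]>.06);h=cv2.cvtColor(im,cv2.COLOR_BGR2HSV)
m&=(h[...,1]<60)&(h[...,2]>90);Q=C[m];k=np.abs(Q[:,2]-np.median(Q[:,2]))<.004;A=np.c_[Q[k,:2],np.ones(k.sum())];c=np.linalg.lstsq(A,Q[k,2],rcond=None)[0];print("floor z",np.median(Q[:,2]),"tilt",c[:2],k.sum())
g=np.array([.189,.982]);e=np.array([.517,.049])-w[:2];X=Rt[:2,0];Y=Rt[:2,1];print("to go (units) x,y",e@X/.04,e@Y/.04)
E
python3 chk.py f1
```

```text
time: 22.15
position: [0.5494, -0.2862, 0.1352]
tool_rot: [-2.424, -1.998, 0.0]
ft_force: [0.3, 0.7, -0.7]
grip_width: 0.134
time: 23.4
position: [0.5264, -0.1174, 0.1354]
tool_rot: [2.424, 1.998, -0.0]
ft_force: [0.7, -0.0, -1.4]
grip_width: 0.136
time: 24.52
position: [0.5124, -0.0148, 0.1353]
tool_rot: [2.425, 1.997, -0.0]
ft_force: [1.3, -0.6, -1.6]
grip_width: 0.135
tool x ang 78.92625313985663 tool z [-1.03614171e-04 -1.97832512e-04 -9.99999975e-01] tcp [ 0.51239881 -0.01479132  0.13527843]
ball wrist 319.1 168.3 3343 [0.52090638 0.02990364 0.13377843]
top pred [296.202797   225.98358453] []
scene pred [333.13301846 160.26596572] [(array([336.9, 161.5]), 37)]
ball tri wrist+scene (array([0.52381945, 0.03270889, 0.13223128]), np.float64(0.008440284162426103))
floor z 0.11507406397406077 tilt [-0.00072039  0.00509925] 7044
to go (units) x,y 0.4497624360709502 -0.187538177959446
```

```bash
python3 -m jog '[[[0.05,0.1,-0.04,0.02,0],[0.05,0.15,-0.06,0.02,0],[0.05,0.12,-0.05,0.02,0],[0.05,0.08,-0.04,0.02,0],[0.05,0,0,0,0],[0.05,0,0,0,0],[0.05,0,0,0,0],[0.05,0,0,0,0]]]'; python3 chk.py f2; python3 - <<'E'
import cv2,numpy as np
a=cv2.imread("pics/f2_scene.png")[60:340,160:500];b=cv2.imread("pics/f2_top.png")[120:320,140:460]
cv2.imwrite("pics/f2v.png",cv2.resize(a,None,fx=2,fy=2))
E
```

```text
time: 25.68
position: [0.5084, 0.0048, 0.1322]
tool_rot: [2.425, 1.997, -0.0]
ft_force: [-0.5, 0.6, -1.3]
grip_width: 0.139
tool x ang 78.96721107622086 tool z [-1.59612386e-05 -7.79208133e-05 -9.99999997e-01] tcp [0.50835028 0.00480947 0.13211308]
ball wrist 319.9 170.4 3344 [0.51704106 0.0483114  0.13061308]
top pred [288.66091948 228.5495426 ] []
scene pred [338.79294871 157.71513472] [(array([342.6, 158.8]), 43)]
ball tri wrist+scene (array([0.52005825, 0.05118882, 0.12953091]), np.float64(0.008561591460058377))
floor z 0.11195997585742704 tilt [-1.3732318e-05  4.6547659e-03] 7157
to go (units) x,y 0.016700302023550617 -0.004301905624788503
```

View pics/f2v.png

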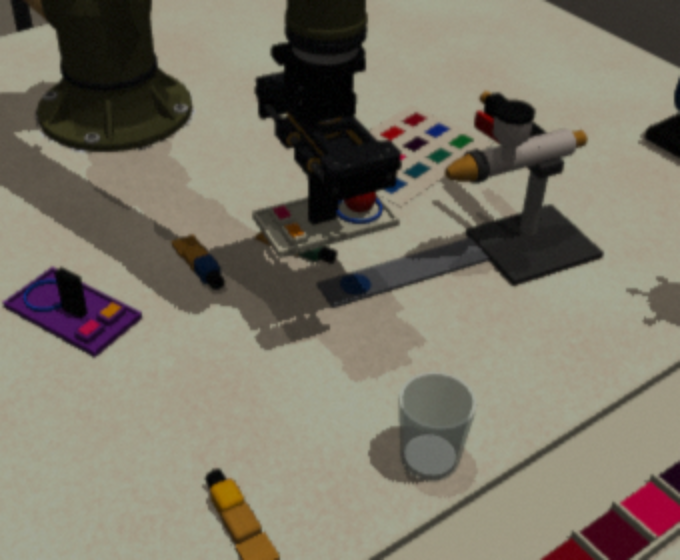

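View pics/f2_top.png

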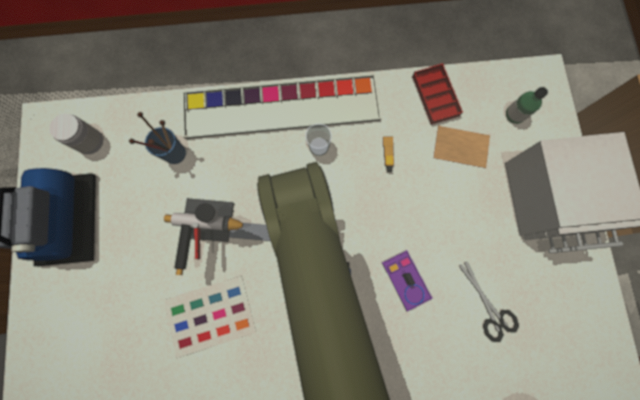

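The tray is held level in front of the nozzle with the ball's end towards it. Jar, yellow tube and purple palette sit at their original pixels, and the blue and green tubes look unmoved in the scene view. The ball is within 1 mm of the target by the wrist camera; the scene camera's 8 mm ray gap comes from the gripper hiding most of the ball (43 px visible). I'll let it settle and hand in.

```bash
python3 -m jog '[[[0.05,0,0,0,0],[0.05,0,0,0,0],[0.05,0,0,0,0],[0.05,0,0,0,0]]]'; python3 - <<'E'
from h import *
im,W=wshot("f3");b=blobs(im,(0,120,60),(10,255,255),(270,60,370,330))[0];s=get_state();print(wplane(W,*b[0],s["position"][2]-.002),np.abs(s["qd"]).max(),s["grip_width"])
a,b2=cv2.imread("pics/scene0.png"),cv2.imread("pics/f2_scene.png")
for n,lo,bx in(("blue tube",((100,120,40),(125,255,255)),(240,170,280,210)),("green tube",((60,80,20),(95,255,255)),(280,165,335,200))):
    print(n,[[x[:2] for x in blobs(i,*lo,bx,4)[:1]] for i in(a,b2)])
from bench import job
print(job.close_job())
E
```

```text
time: 26.32
position: [0.5083, 0.005, 0.1321]
tool_rot: [2.424, 1.998, -0.0]
ft_force: [-0.3, 0.0, -1.8]
grip_width: 0.135
[0.51693922 0.04839978 0.13014085] 0.0027737483424540004 0.13430544908715902
blue tube [[(array([263. , 191.7]), 61)], []]
green tube [[(array([315.3, 182.3]), 84)], [(array([315.8, 186.6]), 26)]]
the job is handed in; nothing more can be done
None
```

The job is handed in at 26 s of robot time, with the palette still held in front of the nozzle.

- **Trigger:** I squeezed it to its stop, where the jaws stalled at 33 mm against 34 expected. After release it sprang back to its earlier pose within about 1 mm.
- **Palette:** I lifted the white palette by its handle with 30 N, level and with the fingers clear of the ball. I turned it to put the ball's end towards the nozzle and carried it to the spray spot.
- **Last checks:** The wrist camera put the ball at (0.517, 0.048, 0.130) m. The mark is at (0.517, 0.049) and nozzle height is 0.130 m. Measured tilt was under 0.3°, the arm was still, and the palette was about 80 mm clear of the nozzle.

**Checks that disagreed or fell short:**
- **Ball in the fixed cameras:** The scene camera's ball position missed by about 8 mm in ray gap because the gripper hid most of the ball. The top camera could not see it at all.
- **Tubes:** The colour comparison for the blue and green tubes was inconclusive because both were in shadow or partly hidden: the blue mask was empty and the green one shrunken. In the scene picture they look unmoved, and nothing came near them. The jar and the yellow tube look unmoved too.

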